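# Lock the sprocket shaft on the bench stand

## Task

On the workbench stand, turn the slotted disc by pushing its upright pin sideways with the fingertips until the slot lines up with the sliding bar, then push the bar by its upright tab through the slot until it is fully home. Lift nothing, leave the grease tin, the socket and the bearing where they are, and finish clear of everything.

Things in the scene. Friction and masses are not known exactly. Their poses are not given: they have to be found in the camera images.
- lock_stand: The shaft-lock stand, bolted down at a place and yaw that vary: grey base plate 130 (x) by 215 (y) by 12 mm. Its origin is on the bench surface under the disc's upright axis; the plate reaches from y = -130.5 to +84.5 mm. The bar slides along the stand's own +y at x = 0, first through a grey guide block (y = -97 to -55 mm, 39 mm wide, its top 50 mm over the bench), then across the disc.
- disc_top (a point): Middle of the steel disc's flat top, on its axis, 52 mm over the bench. The disc is 90 mm in diameter, on a toothed sprocket of 108 mm diameter (top 22 mm over the bench). A straight open slot 20 mm wide (28 mm at its flared mouths) and 20 mm deep runs right across it through the centre.
- lock_disc (a joint): Disc angle, rad, counter-clockwise from above: the direction from axis to pin, measured from the stand's +x. The slot is a quarter turn from the pin: at 0 and again at 3.1416 it lies along the stand's y, lined up with the bar; either will do. Stops at -0.4 and 3.54; starts between 0.6 and 2.55; stays where it is left (friction 0.12 N m, 3.5 N at the pin).
- pin (a point): Half-way up the steel pin that stands on the disc 36 mm from the axis: 12 mm diameter, from the disc's top (52 mm over the bench) to 90 mm over the bench. The point is 71 mm over the bench.
- lock_bar (a joint): Travel of the steel lock bar along the stand's +y, m. Bar 12 mm wide, 14 mm high, 34 to 48 mm over the bench, round nose. At 0 its nose is at the stand's y = -65 mm, outside the disc; fully home, on a hard stop, is 0.138, the tab against the guide block. Starts between 0 and 0.014; slides with 3 N of friction and stays where left. A misaligned disc blocks it.
- keeper (a point): Top of the grey keeper block beyond the disc, which takes the bar's nose at the end: at the stand's y = +75 mm, 50 mm over the bench. The block is 33 mm wide (x), spans y = +59 to +91 mm and is open towards the disc.
- tab (a point): Middle of the outer (rear, stand -y) face of the bar's upright tab, 71 mm over the bench; push here towards the stand's +y. The tab is a steel plate 40 mm wide (x), 8 mm thick (y), 34 to 86 mm over the bench, across the bar's rear end. At bar value 0 this point is at the stand's x = 0, y = -243 mm. Behind it is free bench.
- tin_mid (a point): Centre (half-way up) of a loose bare-metal grease tin, 56 mm diameter, 45 mm high, standing beside the stand; to be left alone.
- socket_mid (a point): Centre (half-way up) of a loose steel wrench socket, 28 mm diameter, 55 mm high, standing beside the stand; to be left alone.
- bearing_mid (a point): Centre of a loose steel ball bearing lying flat, 52 mm outer diameter, 20 mm bore, 16 mm high, beside the stand; to be left alone.

How it is judged (in metres and radians):
On the way, in this order (a step that is already met when the one before it is completed fails the run):
1. The disc's slot is lined up with the bar (within 0.25 rad, either way round) while the bar is still outside the disc ((value of joint lock_disc between -0.25 and 0.25 rad or value of joint lock_disc between 2.8916 and 3.3916 rad) and value of joint lock_bar below 0.03 m), for 0.2 s.
2. The bar is through the slot and fully home (within 5 mm of its stop) (value of joint lock_bar above 0.133 m), for 0.2 s.
At the end, for the whole second after the job is handed in: The bar is within 5 mm of its stop, through the disc's slot; the disc is at rest within 0.15 rad of lined up (either way round); tin, socket and bearing are within 30 mm of where they started (value of joint lock_bar above 0.133 m and (value of joint lock_disc between -0.15 and 0.15 rad or value of joint lock_disc between 2.9916 and 3.2916 rad) and velocity of joint lock_disc between -0.05 and 0.05 rad/s and distance of each of tin_mid, socket_mid, bearing_mid from where it was at the start of the episode below 0.03 m); the robot touches nothing.
It fails at once if The grease tin is lifted or knocked more than 30 mm from its place (distance of tin_mid from where it was at the start of the episode above 0.03 m).
It fails at once if The socket is lifted or knocked more than 30 mm from its place (distance of socket_mid from where it was at the start of the episode above 0.03 m).
It fails at once if The bearing is lifted or knocked more than 30 mm from its place (distance of bearing_mid from where it was at the start of the episode above 0.03 m).
It also fails if it takes over 51 s, if anything falls off the work surface, if the arm or the gripper's body presses on something with over 40 N, if the wrist force passes 120 N, or if a joint passes its speed limit or range.

## Robot

A 6-joint arm with a two-finger parallel gripper is mounted at the origin on the work surface. World frame = base frame: x ahead of the robot, y to its left, z up, the work surface at z = 0. Lengths are in mm, angles in degrees, forces in N, time in s.
With the tool pointing down it reaches from about 350 to 850 mm from the base axis. Payload 8.1 kg.
Tool frame: the origin (TCP) lies midway between the tips of the shut fingers; the grasp point (between the pads) lies 19 mm behind it; z points along the fingers, y is the direction in which the jaws open and shut (so a half turn about z gives the same grasp; the last joint's range is limited). The gripper opens to 85 mm and grips with 20 to 120 N. Pads are 22 mm wide; open, the fingers measure 114 mm over their backs; the gripper's body (76 mm by 85 mm) begins 54 mm behind the grasp point. The pads swing forward as they close: fully open they stand 13 mm farther back than shut.
Start: joints at [69.993, 7.471, 85.268, -0, 87.261, -4.893], TCP at [156.428, 579.254, 231.292] pointing down, gripper open.
Joint ranges: [-169.43, 169.43], [-51.17, 129.36], [1.28, 143.12], [-76.62, 256.62], [0, 156.53], [-152.29, 152.29]. Speed limits (degrees/s): [136.94, 136.94, 159.86, 180, 180, 180].

## Interface

Orientations are given as [roll, pitch, yaw] about the fixed x, y, z axes, in that order (R = Rz(yaw) Ry(pitch) Rx(roll)).
In Python, from bench import r gives the robot as it stands.
- The arm moves only by the tool carry_out, never from a script. Its argument "increments" is a list of rows, each a list of 3 entries, a list of its own where there are three numbers: the shift along the tool's x, y, z in m, then the turn, a rotation vector about the tool's x, y, z in rad, then the closure, from 0 (fully open) to 1 (shut). A call has 1 to 12 rows; each row shifts and turns the pose as measured when the row begins, along the tool's axes as they then stand; what a row does not reach is not made up. A row lasts 1/10 s, in which the tool goes at most 50 mm and 8.59 degrees, less where a joint would pass 70% of its speed; a pose out of reach is approached as far as the arm can. A call with a gripper value outside its range is refused whole. The fingers move at their own pace and stop on an object; "newtons" is the grip in N (left out, the last holds). Time passes only in rows, so rows that do not move let the fingers close. It gives the time, the measured TCP pose, the force and the opening at its end, in the units of the state.
- r.sense(): the state, without advancing time (a new reading comes with each control period).
- r.snapshot(name): name is "scene" or "side" or "wrist"; returns a dict with "image" (480x640x3 uint8, blue, green, red), "vertical_fov" (degrees; the focal length in pixels is half the picture's height over the tangent of half this angle, whatever the lens; pixels are square), "cx", "cy" (the principal point, pixels), "rvec" (rotation vector, rad) and "tvec" (3), from world to camera coordinates, as OpenCV has them. Camera axes: x right, y down, z forward; pixel columns grow to the right and rows downward; lengths in mm; the calibration is good to about 2 mm. The wrist camera is an equidistant fisheye: a pixel r from the principal point sees the ray r / f radians off the axis. A picture is of the moment at which its call begins. There is no depth.
- r.hand_in(): hands the job in, once; it reports no verdict.
The state is a dict: "time": time; "joint_pos": joint angles; "qd": joint speeds; "joint_efforts": joint torques, N m; "tool_pos": TCP position; "tcp_rot": TCP orientation; "ft_force": force on the tool from outside, world axes, zero at the start; "wrist_torque": the same for the moment, N m; "finger_gap": finger opening in mm.
Only numpy, scipy, OpenCV 4.12 (cv2) and the standard library are available. Lean on these libraries where they do the work, as an engineer would, in place of code of your own. Each camera call takes 0.05 s, during which the arm holds its last target.

## Working session

There is one attempt and no reset: what is moved stays moved. The work goes in short steps, Python scripts to look and compute and a tool call to move; the robot and the scene stay as the last step left them, time stands still between calls to the robot, and variables do not carry over. Pictures are saved under pics/ and viewed, and the job is handed in when it is done.

Besides the shell and the picture viewer there is one more tool, called after "Call:" by a JSON object that holds its "api" and its "payload". carry_out: Moves the arm, as the interface text tells. Its arguments: {"type":"object","properties":{"increments":{"type":"array"},"newtons":{"type":"number"}},"required":["increments"]}

```bash
mkdir -p pics; ls
cat > h.py <<'E'
import numpy as np, cv2, pickle
from bench import r
def snap(n,fn):
    s=r.snapshot(n); cv2.imwrite('pics/'+fn+'.png',s['image']); pickle.dump(s,open('pics/'+fn+'.pkl','wb')); return s
def load(fn): return pickle.load(open('pics/'+fn+'.pkl','rb'))
def ray(s,u,v,fish=False):
    f=240/np.tan(np.radians(s['vertical_fov'])/2); R=cv2.Rodrigues(np.array(s['rvec'],float))[0]; t=np.array(s['tvec'],float).ravel()
    a=np.array([u-s['cx'],v-s['cy']])
    if fish:
        q=np.linalg.norm(a); th=q/f; d=np.r_[a/q*np.sin(th),np.cos(th)]
    else: d=np.r_[a/f,1]
    return -R.T@t, R.T@d
def onz(s,u,v,z,fish=False):
    o,d=ray(s,u,v,fish); return o+d*(z-o[2])/d[2]
E
python3 - <<'E'
from h import *
print(r.sense())
for n in ['scene','side','wrist']:
    s=snap(n,n+'0'); print({k:s[k] for k in s if k!='image'})
E
```

```text
pics
{'time': 0.0, 'joint_pos': array([ 6.99932563e+01,  7.51417850e+00,  8.53302131e+01,  1.25572840e-03,
        8.72618358e+01, -4.89248927e+00]), 'qd': array([-0.10074791,  0.04705615,  0.00267764,  0.00812267, -0.11048449,
       -0.0140321 ]), 'joint_efforts': array([-3.52562629e-04, -5.69413805e+01, -5.00544655e+01, -1.36702374e-04,
        1.48719270e-02, -6.67389054e-05]), 'tool_pos': array([156.22084521, 578.72984621, 230.24517871]), 'tcp_rot': array([-1.79894267e+02, -1.03093479e-02,  1.64885675e+02]), 'ft_force': array([0.2813161 , 0.56323558, 0.02462905]), 'wrist_torque': array([ 0.01342399, -0.05236002, -0.02588231]), 'finger_gap': 85.75214120716016}
{'vertical_fov': 55.052907262190715, 'cx': 321.0953624895109, 'cy': 235.5791659935532, 'rvec': array([ 1.20780041,  2.57066912, -0.68367025]), 'tvec': array([ 326.28125928, -356.49446077,  956.53051783])}
{'vertical_fov': 44.437540056876976, 'cx': 311.2593351619925, 'cy': 235.1181010752276, 'rvec': array([ 0.55387066, -2.5731288 ,  1.31922561]), 'tvec': array([553.61061071, 167.94492166, 680.45801106])}
{'vertical_fov': 65.70646984690485, 'cx': 325.46824685076336, 'cy': 243.79590478718822, 'rvec': array([-2.28661257, -1.75171337, -0.27222637]), 'tvec': array([-598.89683335,  -41.30569732,  381.18397177])}
```

View pics/scene0.png

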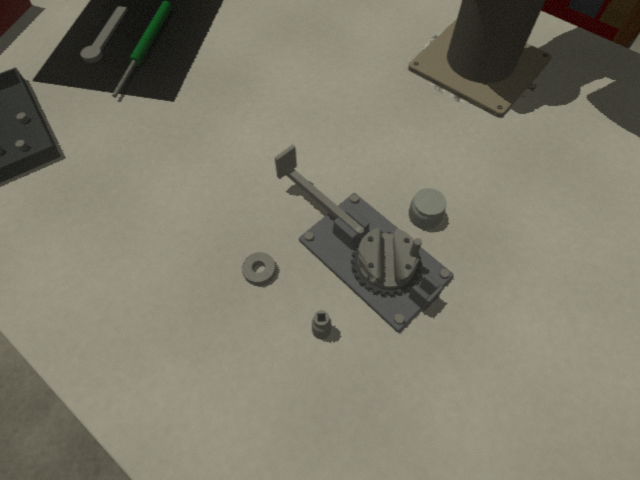

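View pics/side0.png

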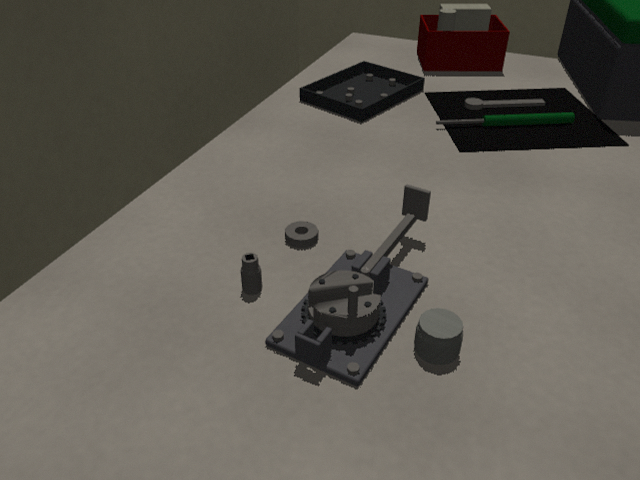

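View pics/wrist0.png

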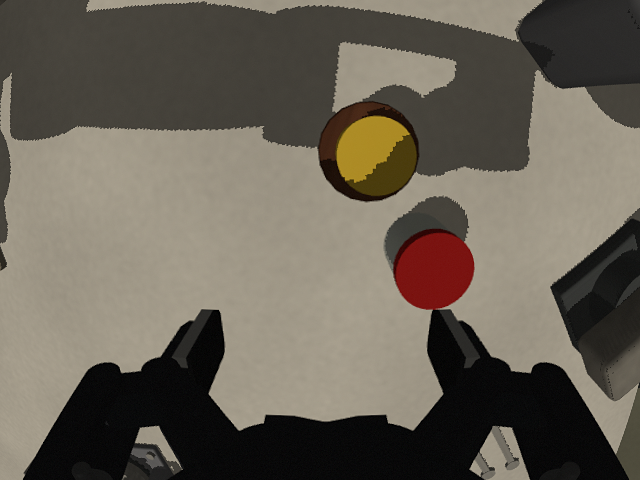

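Run:
```python
from h import *
a=load('scene0')['image'][130:340,230:470]; b=load('side0')['image'][170:400,230:480]
cv2.imwrite('pics/za.png',cv2.resize(a,None,fx=3.2,fy=2.8*3.2/2.8*0.89,interpolation=3)[:600])
cv2.imwrite('pics/za.png',cv2.resize(a,None,fx=2.8,fy=2.8,interpolation=3))
cv2.imwrite('pics/zb.png',cv2.resize(b,None,fx=2.6,fy=2.6,interpolation=3))
```

```text
(no output)
```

View pics/za.png

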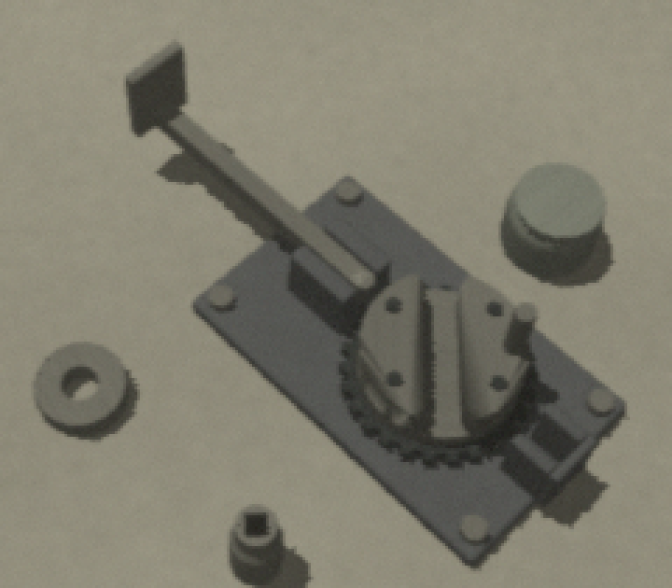

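View pics/zb.png

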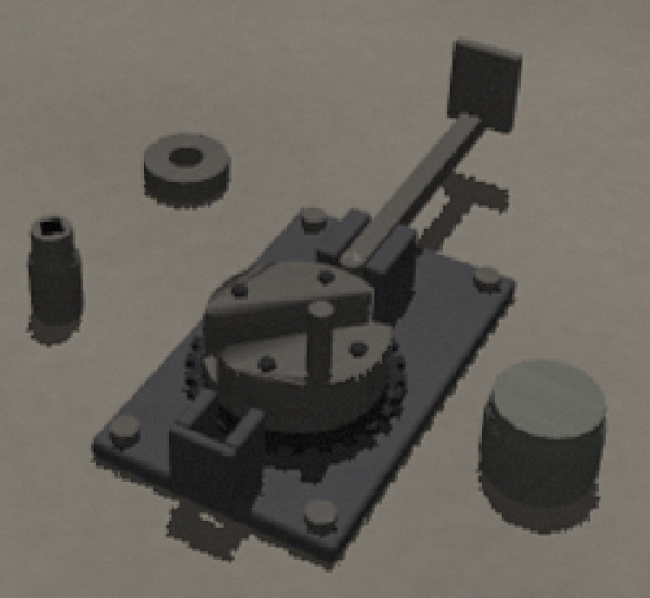

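Run:
```python
from h import *
s=load('scene0'); d=load('side0')
A=lambda u,v:(230+u/2.8,130+v/2.8)
B=lambda u,v:(230+u/2.6,170+v/2.6)
cs=np.array([[65,-130.5],[-65,-130.5],[-65,84.5],[65,84.5]])
pa=[onz(s,*A(*p),12)[:2] for p in [(194,303),(347,178),(625,402),(476,558)]]
pb=[onz(d,*B(*p),12)[:2] for p in [(308,205),(515,282),(333,556),(95,445)]]
def fit(M,P):
    M=np.array(M);P=np.array(P);m=M-M.mean(0);p=P-P.mean(0)
    z=np.sum((m[:,0]-1j*m[:,1])*(p[:,0]+1j*p[:,1])); y=np.angle(z)
    R=np.array([[np.cos(y),-np.sin(y)],[np.sin(y),np.cos(y)]]);t=P.mean(0)-R@M.mean(0)
    print(np.degrees(y),t,np.round(P-(M@R.T+t),1).tolist()); return y,R,t
fit(cs,pa);fit(cs,pb);y,R,t=fit(np.r_[cs,cs],np.r_[pa,pb])
loc=lambda p:np.round(R.T@(p[:2]-t),1)
for n,c,F,u,z in [('pintop',s,A,(524,314),90),('pintop',d,B,(321,309),90),('tabtopL',s,A,(128,86),86),('tabtopR',s,A,(177,43),86),
 ('tabtopL',d,B,(521,54),86),('tabtopR',d,B,(457,40),86),('tin',s,A,(561,200),45),('tin',d,B,(550,398),45),('bearing',s,A,(81,384),16),('bearing',d,B,(186,157),16),('socket',s,A,(257,521),55),('socket',d,B,(51,227),55),('discctr',s,A,(446,352),52)]:
    p=onz(c,*F(*u),z); l=loc(p); print(n,np.round(p,1),l,np.degrees(np.arctan2(l[1],l[0])))
for p in [(0,0),(0,-243),(0,-253)]: print(p,R@np.array(p)+t)
```

```text
-5.830840408421573 [506.58772871 126.17985387] [[-2.0, 2.0], [2.8, 3.0], [2.0, -3.0], [-2.8, -2.1]]
-6.523267639156568 [504.18255194 127.17179203] [[-1.0, -2.2], [2.7, 1.5], [1.0, 1.0], [-2.7, -0.4]]
-6.180862684729447 [505.38670552 126.67607584] [[0.0, 1.8], [4.8, 2.0], [2.6, -3.8], [-2.1, -2.1], [-3.0, -2.0], [0.7, 2.5], [0.3, 1.8], [-3.5, -0.3]]
pintop [487.  153.9  90. ] [-21.2  25.1] 130.18515566024737
pintop [484.  154.5  90. ] [-24.3  25.3] 133.8449996319552
tabtopL [504.2 -98.1  86. ] [  23.  -223.6] -84.12708193651609
tabtopR [463.3 -97.7  86. ] [ -17.7 -227.6] -94.44682879363145
tabtopL [ 461.5 -100.1   86. ] [ -19.2 -230.2] -94.76776131823657
tabtopR [ 498.9 -100.3   86. ] [  18.  -226.3] -85.45224349225137
tin [385.7 121.2  45. ] [-118.4  -18.4] -171.16658534878098
tin [383.9 120.2  45. ] [-120.1  -19.5] -170.77766681746334
bearing [635.5 -20.8  16. ] [ 145.2 -132.6] -42.40305117844756
bearing [634.1 -21.5  16. ] [ 143.9 -133.5] -42.85293021102897
socket [645.5 112.3  55. ] [140.8   0.8] 0.3255406986592984
socket [646.8 113.   55. ] [142.1   1.6] 0.6451046685059895
discctr [510.  128.7  52. ] [4.4 2.5] 29.60445074600491
(0, 0) [505.38670552 126.67607584]
(0, -243) [ 479.22355304 -114.91136061]
(0, -253) [ 478.1468801  -124.85323042]
```

Call:
{"api": "carry_out", "payload": {"increments": [[[0,0,-0.04],[0,0,0.14],1],[[0,0,0],[0,0,0.14],1],[[0,0,0],[0,0,0.14],1],[[0,0,0],[0,0,0.14],1],[[0,0,0],[0,0,0.14],1],[[0,0,0],[0,0,0.14],1],[[0,0,0],[0,0,0.14],1],[[0,0,0],[0,0,0.14],1],[[0,0,0],[0,0,0.14],1],[[0,0,0],[0,0,0.14],1]], "newtons": 60}}

```text
time: 1.15
tool_pos: [155.5, 576.7, 267.2]
tcp_rot: [-179.9, 0.6, 81.6]
ft_force: [-0.5, 0.0, -1.0]
finger_gap: 0.1
```

```bash
cat > g.py <<'E'
from h import *
from scipy.spatial.transform import Rotation as Ro
Y=np.radians(-6.1); RS=np.array([[np.cos(Y),-np.sin(Y)],[np.sin(Y),np.cos(Y)]]); T=np.array([505.4,126.7])
def where():
    s=r.sense(); print('t',round(s['time'],2),'tcp',np.round(s['tool_pos'],1),'rot',np.round(s['tcp_rot'],1),'stand',np.round(RS.T@(s['tool_pos'][:2]-T),1),'F',np.round(s['ft_force'],1),'gap',round(s['finger_gap'],1)); return s
def need(x,y,z,yaw=-6.1+90):
    s=where(); R0=Ro.from_euler('xyz',s['tcp_rot'],degrees=True); p=np.r_[RS@[x,y]+T,z]
    Rt=Ro.from_euler('xyz',[180,0,yaw],degrees=True)
    print('tool shift',np.round(R0.inv().apply(p-s['tool_pos']),1),'rv',np.round((R0.inv()*Rt).as_rotvec(),3))
E
python3 -c "
from g import *
need(-30,60,270)"
```

```text
t 1.15 tcp [155.5 576.7 267.2] rot [-179.9    0.6   81.6] stand [-395.8  410.3] F [-0.5  0.  -1. ] gap 0.1
tool shift [-3.352e+02  3.796e+02 -3.000e-01] rv [-0.002  0.01  -0.04 ]
```

Call:
{"api": "carry_out", "payload": {"increments": [[[-0.03,0.034,0],[0,0.01,-0.04],1],[[-0.03,0.034,0],[0,0,0],1],[[-0.03,0.034,0],[0,0,0],1],[[-0.03,0.034,0],[0,0,0],1],[[-0.03,0.034,0],[0,0,0],1],[[-0.03,0.034,0],[0,0,0],1],[[-0.03,0.034,0],[0,0,0],1],[[-0.03,0.034,0],[0,0,0],1],[[-0.03,0.034,0],[0,0,0],1],[[-0.03,0.034,0],[0,0,0],1]]}}

```text
time: 2.15
tool_pos: [462.6, 229.0, 261.9]
tcp_rot: [-179.7, 0.2, 83.9]
ft_force: [0.3, 1.1, -1.0]
finger_gap: 0.0
```

```bash
python3 -c "
from g import *
need(-30,62,230)
snap('wrist','w1')"
```

```text
t 2.15 tcp [462.6 229.  261.9] rot [-179.7    0.2   83.9] stand [-53.4  97.2] F [ 0.3  1.1 -1. ] gap 0.0
tool shift [-35.1  23.6  31.9] rv [-0.006  0.004  0.   ]
```

View pics/w1.png

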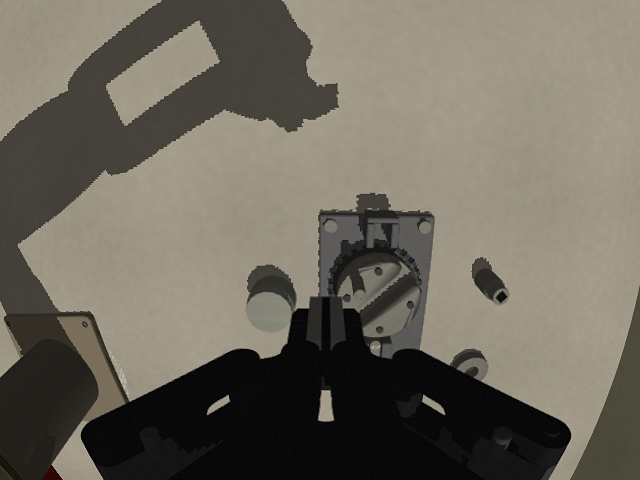

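Run:
```python
from g import *
s=load('w1'); loc=lambda p:np.round(RS.T@(p[:2]-T),1)
for n,u,z in [('c-x+y',(320,212),12),('c+x+y',(434,213),12),('keepL',(366,222),50),('keepR',(389,222),50)]:
    p=onz(s,*u,z,True); print(n,np.round(p,1),loc(p))
cv2.imwrite('pics/w1z.png',cv2.resize(s['image'][190:360,290:450],None,fx=3.5,fy=3.5,interpolation=3))
```

```text
c-x+y [455.  216.6  12. ] [-59.7  84. ]
c+x+y [581.3 203.2  12. ] [67.4 84.1]
keepL [500.9 210.6  50. ] [-13.4  82.9]
keepR [523.9 208.3  50. ] [ 9.8 83.1]
```

View pics/w1z.png

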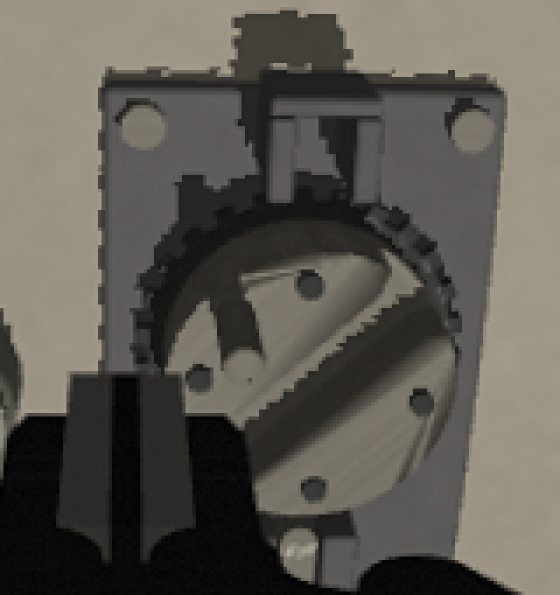

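Call:
{"api": "carry_out", "payload": {"increments": [[[-0.02,0.013,0.03],[0,0,0],1],[[-0.016,0.012,0.035],[0,0,0],1],[[0,0,0.04],[0,0,0],1],[[0,0,0.04],[0,0,0],1],[[0,0,0.02],[0,0,0],1],[[0,0,0],[0,0,0],1]]}}

```text
time: 2.8
tool_pos: [489.9, 179.0, 91.8]
tcp_rot: [-179.9, 0.3, 83.2]
ft_force: [-0.6, 0.0, -0.1]
finger_gap: -0.1
```

```bash
python3 -c "
from g import *
need(-30,62,62)
"
```

```text
t 2.8 tcp [489.9 179.   91.8] rot [-179.9    0.3   83.2] stand [-21.   50.3] F [-0.6  0.  -0.1] gap -0.1
tool shift [11.7 -9.2 29.7] rv [-0.001  0.006 -0.012]
```

Call:
{"api": "carry_out", "payload": {"increments": [[[0.012,-0.009,0],[0,0,-0.012],1],[[0,0,0],[0,0,0],1]]}}

```text
time: 3.0
tool_pos: [481.8, 192.9, 92.5]
tcp_rot: [-179.9, 0.3, 83.9]
ft_force: [-0.4, 0.0, -0.3]
finger_gap: -0.1
```

```bash
python3 -c "
from g import *
need(-30,62,62)
snap('side','s2')
s=snap('scene','c2')
a=load('s2')['image'][170:400,230:480]; b=s['image'][130:340,250:490]
cv2.imwrite('pics/z2.png',np.hstack([cv2.resize(a,(400,368)),cv2.resize(b,(400,368))]))
"
```

```text
t 3.0 tcp [481.8 192.9  92.5] rot [-179.9    0.3   83.9] stand [-30.5  63.3] F [-0.4  0.  -0.3] gap -0.1
tool shift [-1.2  0.6 30.5] rv [-0.002  0.006 -0.   ]
```

View pics/z2.png

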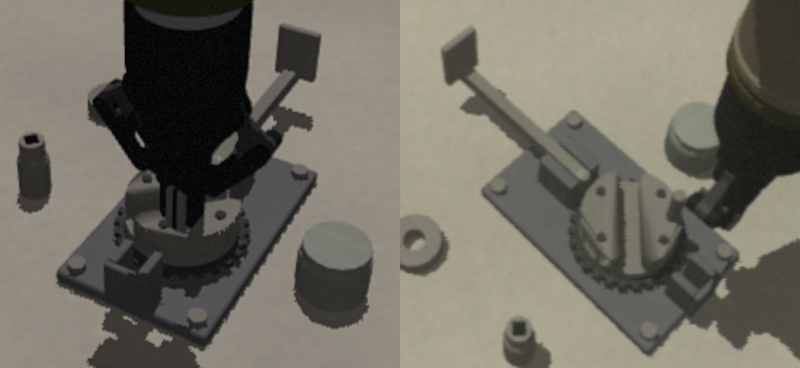

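Call:
{"api": "carry_out", "payload": {"increments": [[[0,0,0.014],[0,0,0],1],[[0,0,0.014],[0,0,0],1],[[0,0,0],[0,0,0],1],[[-0.007,0,0],[0,0,0],1],[[-0.007,0,0],[0,0,0],1],[[-0.007,0,0],[0,0,0],1],[[-0.006,0,0],[0,0,0],1],[[-0.006,0,0],[0,0,0],1]]}}

```text
time: 3.9
tool_pos: [476.9, 164.8, 65.6]
tcp_rot: [-179.7, -0.5, 83.9]
ft_force: [-17.2, 24.4, 8.2]
finger_gap: -0.1
```

```bash
python3 -c "
from g import *
need(-30,17,62)
"
```

```text
t 3.9 tcp [476.9 164.8  65.6] rot [-179.7   -0.5   83.9] stand [-32.4  34.8] F [-17.2  24.4   8.2] gap -0.1
tool shift [-17.8   2.4   3.4] rv [-0.005 -0.008  0.   ]
```

```bash
python3 -c "
from g import *
snap('side','s3')
s=snap('scene','c3'); where()
a=load('s3')['image'][190:380,270:430]; b=s['image'][190:340,330:470]
cv2.imwrite('pics/z3.png',np.hstack([cv2.resize(a,(400,475)),cv2.resize(b,(400,475))]))
"
```

```text
t 4.0 tcp [477.3 163.1  65.2] rot [-179.8   -0.3   83.9] stand [-31.8  33.2] F [-8.5 13.3 -0.3] gap -0.2
```

View pics/z3.png

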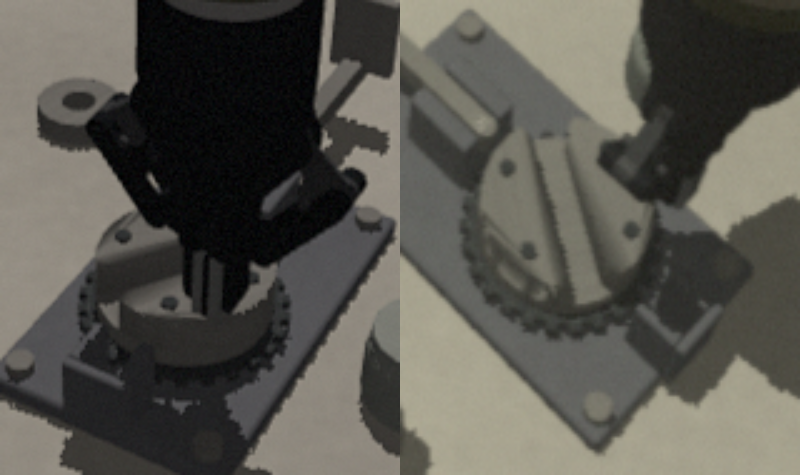

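Call:
{"api": "carry_out", "payload": {"increments": [[[-0.004,0,0],[0,0,0],1],[[-0.004,0,0],[0,0,0],1],[[-0.004,0,0],[0,0,0],1]]}}

```text
time: 4.3
tool_pos: [471.9, 155.1, 64.9]
tcp_rot: [-179.3, -0.8, 84.0]
ft_force: [-4.6, 7.7, 2.7]
finger_gap: -0.0
```

```bash
python3 -c "
from g import *
need(-33,17,64)
"
```

```text
t 4.3 tcp [471.9 155.1  64.9] rot [-179.3   -0.8   84. ] stand [-36.4  24.7] F [-4.6  7.7  2.7] gap -0.0
tool shift [-7.7  3.4  0.8] rv [-0.012 -0.013  0.001]
```

Call:
{"api": "carry_out", "payload": {"increments": [[[-0.003,0.001,0],[-0.006,-0.006,0],1],[[-0.002,0.001,0],[-0.006,-0.006,0],1],[[0,0,0],[0,0,0],1]]}}

```text
time: 4.6
tool_pos: [470.9, 150.6, 64.7]
tcp_rot: [-179.8, -0.3, 83.9]
ft_force: [-0.3, 1.8, -1.7]
finger_gap: 0.4
```

```bash
python3 -c "
from g import *
need(-36,17,64)
snap('side','s4')
s=snap('scene','c4'); where()
a=load('s4')['image'][190:380,270:430]; b=s['image'][190:340,330:470]
cv2.imwrite('pics/z4.png',np.hstack([cv2.resize(a,(400,475)),cv2.resize(b,(400,475))]))
"
```

```text
t 4.6 tcp [470.9 150.6  64.7] rot [-179.8   -0.3   83.9] stand [-36.9  20.1] F [-0.3  1.8 -1.7] gap 0.4
tool shift [-3.1  0.9  0.6] rv [-0.004 -0.005  0.   ]
t 4.7 tcp [471.  150.6  64.7] rot [-179.8   -0.3   83.9] stand [-36.8  20.1] F [-1.6  2.8 -2.1] gap -0.1
```

View pics/z4.png

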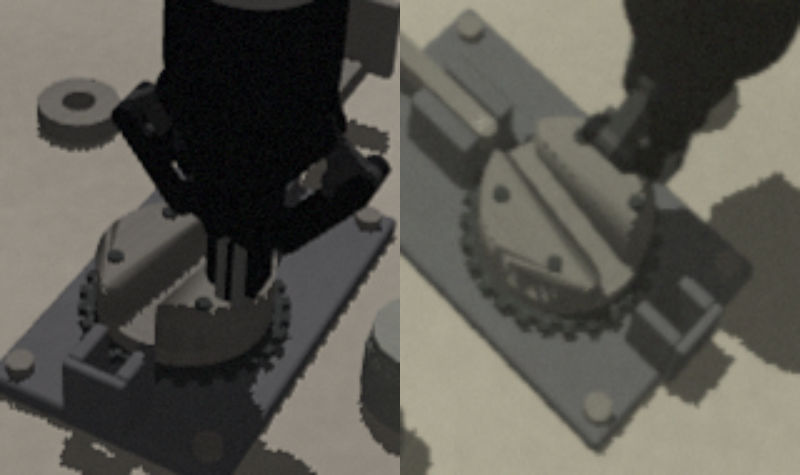

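```bash
python3 -c "
from g import *
s=load('c4'); C=lambda u,v:(330+(u-400)*.35,190+v*.3158)
loc=lambda p:np.round(RS.T@(p[:2]-T),1)
for a,b in [((492,155),(598,290)),((538,145),(632,278))]:
    p=loc(onz(s,*C(*a),52));q=loc(onz(s,*C(*b),52)); print(p,q,np.degrees(np.arctan2(*(q-p)[::-1]))-90)
cv2.imwrite('pics/z4b.png',cv2.resize(s['image'][200:310,330:430],None,fx=5.4,fy=5.4,interpolation=2))
"
```

```text
[ 12.3 -44.5] [25.2 39.9] -8.690039967535014
[ -9.  -31.4] [ 8.6 47.9] -12.513506393047635
```

View pics/z4b.png

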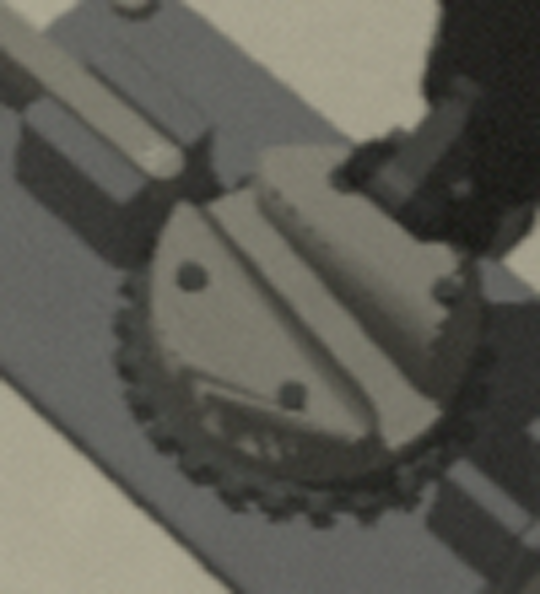

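```bash
python3 -c "
from g import *
s=load('c4'); C=lambda u,v:(330+u/5.4,200+v/5.4)
loc=lambda p:np.round(RS.T@(p[:2]-T),1)
for a,b,z in [((192,276),(292,396),52),((225,238),(345,375),52),((345,175),(448,290),52),((215,205),(385,445),32)]:
    p=loc(onz(s,*C(*a),z));q=loc(onz(s,*C(*b),z)); print(p,q,np.degrees(np.arctan2(*(q-p)[::-1]))-90)
s=load('scene0');A=lambda u,v:(230+u/2.8,130+v/2.8)
for a,b,z in [((394,304),(395,380),52),((496,309),(500,383),52)]:
    p=loc(onz(s,*A(*a),z));q=loc(onz(s,*A(*b),z)); print('0',p,q,np.degrees(np.arctan2(*(q-p)[::-1]))-90)
"
```

```text
[ 23.7 -27. ] [31.1 16.2] -9.720215948060854
[  8.6 -28.7] [16.3 21.9] -8.652541791114729
[-30.3 -19. ] [-23.   24.6] -9.504937134725381
[ -6.8 -44.1] [15.2 39. ] -14.828375048065936
0 [  2.7 -36.1] [35.5 -5.1] -46.61606665068574
0 [-34.1   4. ] [-2.1 33.9] -46.943053433539404
```

Call:
{"api": "carry_out", "payload": {"increments": [[[-0.004,0.0005,0],[0,0,0],1],[[-0.003,0.0005,0],[0,0,0],1],[[0,0,0],[0,0,0],1]]}}

```text
time: 5.0
tool_pos: [469.9, 143.9, 64.5]
tcp_rot: [-179.6, -0.4, 83.9]
ft_force: [-0.8, 1.3, -1.3]
finger_gap: 0.2
```

```bash
python3 -c "
from g import *
s=snap('scene','c5'); where()
cv2.imwrite('pics/z5b.png',cv2.resize(s['image'][200:310,330:430],None,fx=5.4,fy=5.4,interpolation=2))
"
```

```text
t 5.05 tcp [470.  143.9  64.5] rot [-179.6   -0.4   83.9] stand [-37.   13.3] F [-0.7  1.8 -0.5] gap 0.1
```

View pics/z5b.png

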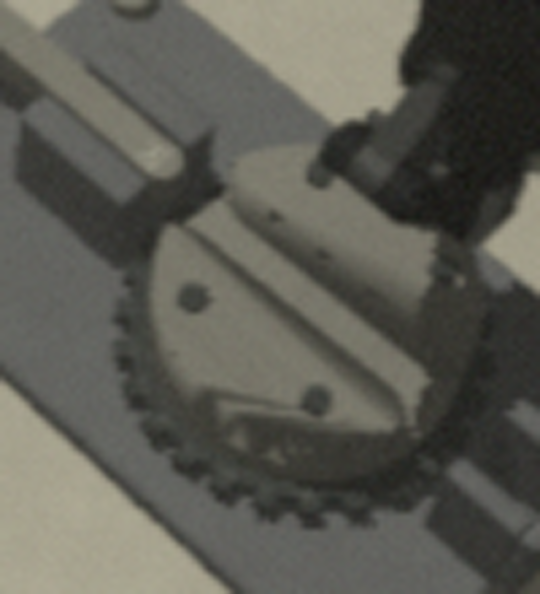

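```bash
python3 -c "
from g import *
s=load('c5'); C=lambda u,v:(330+u/5.4,200+v/5.4)
loc=lambda p:np.round(RS.T@(p[:2]-T),1)
for a,b,z in [((193,298),(316,401),52),((319,174),(446,270),52)]:
    p=loc(onz(s,*C(*a),z));q=loc(onz(s,*C(*b),z)); print(p,q,np.degrees(np.arctan2(*(q-p)[::-1]))-90)
s=load('c4')
p=onz(s,*C(60,30),48);q=onz(s,*C(155,140),48);print(loc(p),loc(q),np.degrees(np.arctan2(*(loc(q)-loc(p))[::-1]))-90)
"
```

```text
[ 28.5 -22.2] [27.6 21.6] 1.1771448859820595
[-25.3 -24.2] [-27.4  20.2] 2.70791748586619
[  -9.8 -110.2] [ -2.4 -65.3] -9.358825609044729
```

Call:
{"api": "carry_out", "payload": {"increments": [[[0.008,0,0],[0,0,0],1],[[0.002,0,-0.02],[0,0,0],1],[[0,0,-0.035],[0,0,0],1],[[0,0.01,-0.035],[0,0,0],1],[[-0.03,0.01,0],[0,0,0],1],[[-0.04,0.01,0],[0,0,0],1],[[-0.04,0,0],[0,0,0],1],[[-0.04,0,0],[0,0,0],1],[[-0.04,0,0],[0,0,0],1],[[-0.04,0,0],[0,0,0],1],[[-0.03,0,0],[0,0,0],1],[[0,0,0],[0,0,0],1]]}}

```text
time: 6.25
tool_pos: [479.8, -117.1, 162.1]
tcp_rot: [179.6, 0.0, 84.0]
ft_force: [-0.1, 0.1, 1.0]
finger_gap: -0.3
```

```bash
python3 -c "
from g import *
need(0,-275,120)
"
```

```text
t 6.25 tcp [ 479.8 -117.1  162.1] rot [179.6   0.   84. ] stand [   0.5 -245.1] F [-0.1  0.1  1. ] gap -0.3
tool shift [-29.9  -0.8  42.1] rv [0.007 0.    0.002]
```

Call:
{"api": "carry_out", "payload": {"increments": [[[-0.03,-0.001,0],[0,0,0],1],[[0,0,0.03],[0,0,0],1],[[0,0,0.03],[0,0,0],1],[[0,0,0.03],[0,0,0],1],[[0,0,0],[0,0,0],1]]}}

```text
time: 6.75
tool_pos: [480.5, -147.7, 72.9]
tcp_rot: [179.2, 0.2, 83.9]
ft_force: [-1.4, 0.6, -0.5]
finger_gap: 0.2
```

```bash
python3 -c "
from g import *
need(0,-225,60)
snap('side','s6')
s=snap('scene','c6')
a=load('s6')['image'][150:390,250:480]; b=s['image'][110:340,250:470]
cv2.imwrite('pics/z6.png',np.hstack([cv2.resize(a,(400,417)),cv2.resize(b,(400,417))]))
"
```

```text
t 6.75 tcp [ 480.5 -147.7   72.9] rot [179.2   0.2  83.9] stand [   4.4 -275.5] F [-1.4  0.6 -0.5] gap 0.2
tool shift [50.6 -4.6 12.7] rv [ 0.015  0.003 -0.   ]
```

View pics/z6.png

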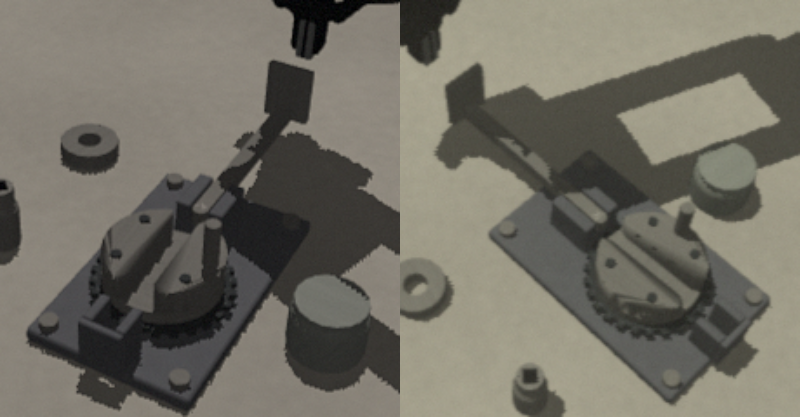

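Call:
{"api": "carry_out", "payload": {"increments": [[[0.01,-0.004,0.006],[0.015,0,0],1],[[0.012,0,0.005],[0,0,0],1],[[0.01,0,0],[0,0,0],1],[[0.008,0,0],[0,0,0],1],[[0.008,0,0],[0,0,0],1],[[0.008,0,0],[0,0,0],1]]}}

```text
time: 7.45
tool_pos: [489.4, -89.7, 71.2]
tcp_rot: [179.3, 0.5, 83.9]
ft_force: [-0.4, -3.8, -1.5]
finger_gap: -0.1
```

```bash
python3 -c "
from g import *
need(0,-115,62)
"
```

```text
t 7.45 tcp [489.4 -89.7  71.2] rot [179.3   0.5  83.9] stand [   7.1 -216.8] F [-0.4 -3.8 -1.5] gap -0.1
tool shift [101.9  -7.1   8.1] rv [0.013 0.009 0.001]
```

Call:
{"api": "carry_out", "payload": {"increments": [[[0.009,-0.002,0.002],[0.005,0,0],1],[[0.009,-0.002,0.002],[0.005,0,0],1],[[0.009,-0.002,0.001],[0,0,0],1],[[0.009,-0.001,0.001],[0,0,0],1],[[0.009,-0.001,0.001],[0,0,0],1],[[0.006,-0.001,0],[0,0,0],1]]}}

```text
time: 8.05
tool_pos: [488.9, -34.3, 65.9]
tcp_rot: [179.5, 0.6, 83.9]
ft_force: [1.9, -3.7, 0.2]
finger_gap: 0.2
```

```bash
python3 -c "
from g import *
need(0,-115,62)
snap('side','s7')
s=snap('scene','c7')
a=load('s7')['image'][150:390,250:480]; b=s['image'][110:340,250:470]
cv2.imwrite('pics/z7.png',np.hstack([cv2.resize(a,(400,417)),cv2.resize(b,(400,417))]))
"
```

```text
t 8.05 tcp [488.9 -34.3  65.9] rot [179.5   0.6  83.9] stand [   0.7 -161.8] F [ 1.9 -3.7  0.2] gap 0.2
tool shift [46.9 -0.8  3.4] rv [0.009 0.01  0.   ]
```

View pics/z7.png

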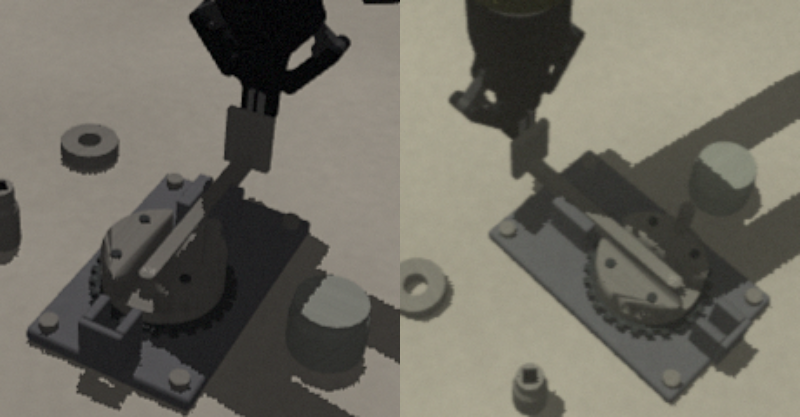

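Call:
{"api": "carry_out", "payload": {"increments": [[[0.008,0,0.001],[0,0,0],1],[[0.008,-0.001,0.001],[0,0,0],1],[[0.008,-0.001,0],[0,0,0],1],[[0.007,-0.001,0],[0,0,0],1],[[0.005,0,0],[0,0,0],1]]}}

```text
time: 8.65
tool_pos: [489.3, 4.0, 63.0]
tcp_rot: [179.5, 0.6, 83.9]
ft_force: [1.2, -3.6, 2.3]
finger_gap: 0.0
```

```bash
python3 -c "
from g import *
need(0,-115,62)
"
```

```text
t 8.65 tcp [489.3   4.   63. ] rot [179.5   0.6  83.9] stand [  -3.  -123.7] F [ 1.2 -3.6  2.3] gap 0.0
tool shift [8.8 3.  0.9] rv [ 0.008  0.01  -0.   ]
```

Near the end; small steps until the force rises.

Call:
{"api": "carry_out", "payload": {"increments": [[[0.003,0.001,0],[0,0,0],1],[[0.003,0,0],[0,0,0],1],[[0.003,0,0],[0,0,0],1]]}}

```text
time: 8.95
tool_pos: [490.2, 9.1, 62.8]
tcp_rot: [179.6, 1.1, 84.0]
ft_force: [-3.6, -26.7, 4.0]
finger_gap: 0.1
```

```bash
python3 -c "
from g import *
where()
"
```

```text
t 8.95 tcp [490.2   9.1  62.8] rot [179.6   1.1  84. ] stand [  -2.6 -118.6] F [ -3.6 -26.7   4. ] gap 0.1
```

Call:
{"api": "carry_out", "payload": {"increments": [[[0.003,0,0],[0,0,0],1],[[0.003,0,0],[0,0,0],1]]}}

```text
time: 9.15
tool_pos: [490.2, 8.8, 62.9]
tcp_rot: [179.7, 1.8, 83.9]
ft_force: [-2.4, -19.4, 4.8]
finger_gap: -0.2
```

```bash
python3 -c "
from g import *
where()
snap('side','s8')
s=snap('scene','c8')
a=load('s8')['image'][190:370,290:430]; b=s['image'][170:310,320:450]
cv2.imwrite('pics/z8.png',np.hstack([cv2.resize(a,(400,514)),cv2.resize(b,(400,514))]))
"
```

```text
t 9.15 tcp [490.2   8.8  62.9] rot [179.7   1.8  83.9] stand [  -2.6 -118.8] F [ -2.4 -19.4   4.8] gap -0.2
```

View pics/z8.png

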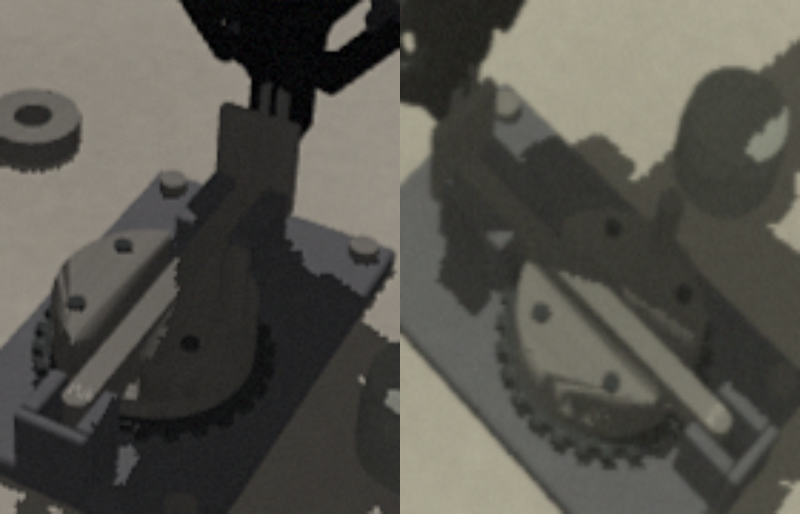

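```bash
python3 -c "
from g import *
loc=lambda p:np.round(RS.T@(p[:2]-T),1)
s=load('c8'); C=lambda u,v:(320+(u-400)*130/400,170+v*140/514)
d=load('s8'); D=lambda u,v:(290+u*.35,190+v*180/514)
print('nose',loc(onz(s,*C(724,432),48)),loc(onz(d,*D(72,402),48)))
print('keeper far top outer edge',loc(onz(s,*C(755,478),50)),loc(onz(d,*D(60,445),50)))
print('keeper near ends',loc(onz(s,*C(683,437),50)),loc(onz(d,*D(28,402),50)),loc(onz(d,*D(100,388),50)))
print('holes',loc(onz(s,*C(541,313),52)),loc(onz(s,*C(612,382),52)),loc(onz(s,*C(613,229),52)),loc(onz(s,*C(684,294),52)))
s=load('scene0');A=lambda u,v:(230+u/2.8,130+v/2.8)
print('nose0',loc(onz(s,*A(366,280),48)))
cv2.imwrite('pics/z8b.png',cv2.resize(load('s8')['image'][215:345,290:410],(720,780))[:600])
cv2.imwrite('pics/z8c.png',cv2.resize(load('c8')['image'][180:310,330:450],(553,600)))
"
```

```text
nose [ 4.1 71.1] [ 1.1 69.6]
keeper far top outer edge [ 9.7 93.3] [-7.8 94.1]
keeper near ends [20.2 59.6] [15.4 80.3] [-5.8 58.7]
holes [ 28.5 -22. ] [27.  21.8] [-25.3 -23.9] [-27.  20.]
nose0 [  0.6 -58.2]
```

View pics/z8b.png

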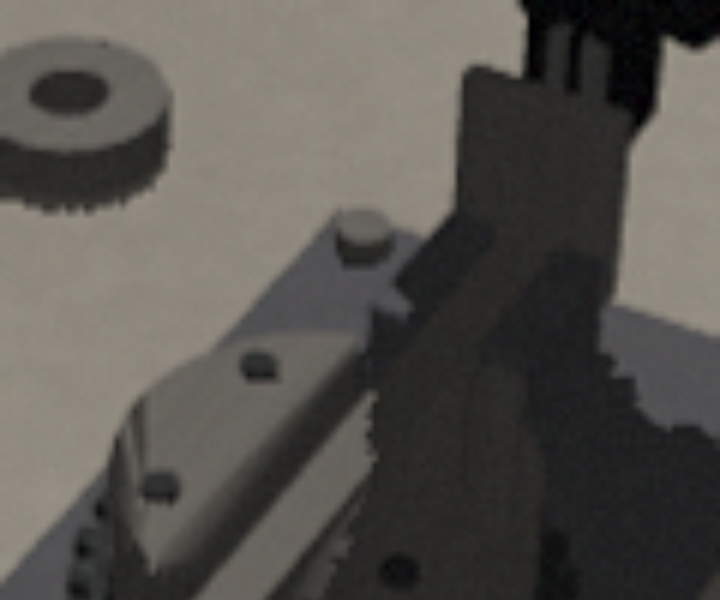

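View pics/z8c.png

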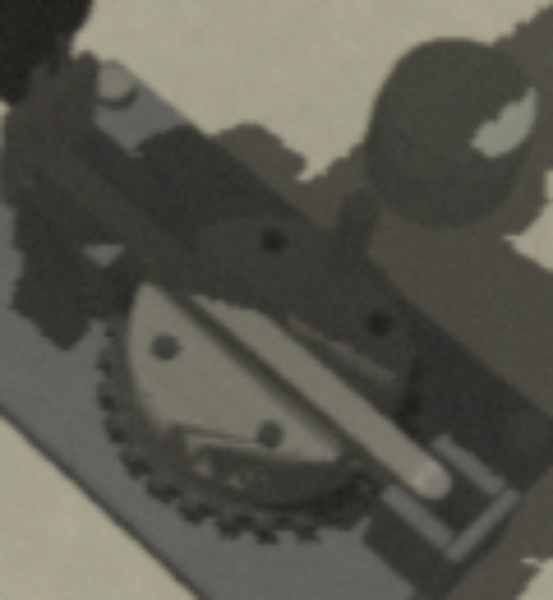

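Call:
{"api": "carry_out", "payload": {"increments": [[[0.004,0,0],[0,0,0],1],[[0.004,0,0],[0,0,0],1],[[0.004,0,0],[0,0,0],1]]}}

```text
time: 9.55
tool_pos: [490.1, 8.5, 63.2]
tcp_rot: [179.8, 3.0, 83.8]
ft_force: [-4.3, -24.7, 5.3]
finger_gap: 0.2
```

```bash
python3 -c "
from g import *
where()
"
```

```text
t 9.55 tcp [490.1   8.5  63.2] rot [179.8   3.   83.8] stand [  -2.7 -119.1] F [ -4.3 -24.7   5.3] gap 0.2
```

Call:
{"api": "carry_out", "payload": {"increments": [[[-0.01,0,0],[0,0,0],1],[[-0.025,0,0],[0,0,0],1],[[-0.03,0,0],[0,0,0],1],[[-0.02,0,-0.02],[0,0,0],1],[[0,0,-0.04],[0,0,0],1],[[0,0,-0.04],[0,0,0],1],[[-0.03,0,-0.03],[0,0,0],1],[[-0.03,0,0],[0,0,0],1],[[0,0,0],[0,0,0],1],[[0,0,0],[0,0,0],1]]}}

```text
time: 10.55
tool_pos: [470.7, -130.1, 201.2]
tcp_rot: [-179.6, 2.5, 83.9]
ft_force: [0.1, 0.1, -1.0]
finger_gap: 0.4
```

```bash
python3 -c "
from g import *
where()
snap('side','s9')
s=snap('scene','c9')
a=load('s9')['image'][150:390,230:480]; b=s['image'][150:340,230:470]
cv2.imwrite('pics/z9.png',np.hstack([cv2.resize(a,(400,384)),cv2.resize(b,(400,384))]))
cv2.imwrite('pics/z9b.png',cv2.resize(s['image'][170:310,320:450],None,fx=4.2,fy=4.2,interpolation=2))
"
```

```text
t 10.55 tcp [ 470.7 -130.1  201.2] rot [-179.6    2.5   83.9] stand [  -7.2 -259. ] F [ 0.1  0.1 -1. ] gap 0.4
```

View pics/z9.png

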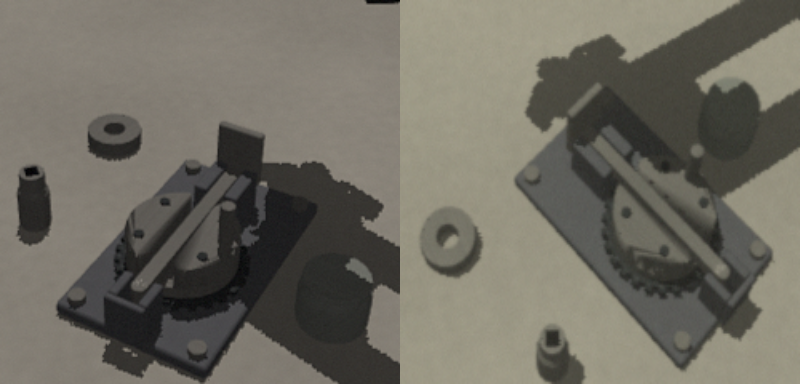

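View pics/z9b.png

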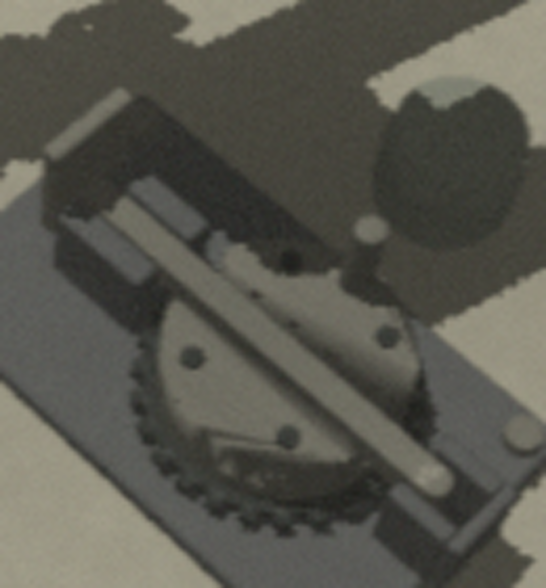

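```bash
python3 -c "
from g import *
loc=lambda p:np.round(RS.T@(p[:2]-T),1)
s=load('c9'); C=lambda u,v:(320+u/4.2,170+v/4.2)
d=load('s9');D=lambda u,v:(230+u*.625,150+v*.625)
print('tab',loc(onz(s,*C(46,150),86)),loc(onz(s,*C(122,88),86)),'side',loc(onz(d,*D(221,124),86)),loc(onz(d,*D(265,134),86)))
print('nose',loc(onz(s,*C(440,483),48)))
print('holes',[loc(onz(s,*C(*p),52)) for p in [(192,357),(288,437),(291,262),(389,336)]])
print('tin?',loc(onz(s,*C(452,115),45)))
r.hand_in()
"
```

```text
tab [  20.2 -103.8] [ -18.  -103.7] side [ 17.9 -99.8] [ -19.7 -105. ]
nose [ 1.5 68. ]
holes [array([ 28.3, -22.4]), array([27.3, 21.4]), array([-25.3, -23.8]), array([-27.4,  20.2])]
tin? [-121.4  -26.2]
the job is handed in; nothing more can be done
```

The disc is lined up with the bar, the bar is pushed home through the slot, and the job is handed in. It took about 10.6 s of the 51 s. `r.hand_in()` reports no verdict, so what follows is from my own checks.

I pushed the pin round with the shut fingers, from about 132° to about 182° (counter-clockwise from the stand's +x). I then pushed the bar by its tab until it stopped moving under about 25 N.

- **Disc:** the last image puts it 1–3° from lined up; the limit at the end is 8.6°.
- **Bar:** the tab's rear face measures y ≈ -104 mm (-105 is home) in the scene view, and the tab looks seated against the guide block.
- **Arm:** it finished at 201 mm height behind the tab, with wrist force near zero and nothing close to it.
- **Tin, socket and bearing:** they look unmoved in the last pictures. I re-measured only the tin, roughly and half in shadow: about 7 mm from the first reading, which I take to be picking error. I never came near any of them.

**Disagreements:**
- The nose measured y = 68–71 mm against a nominal 73. At the low end that is right on the 5 mm tolerance, but it is a rough pick on a rounded nose. The tab position and the firm stop both say the bar is home.
- The side view gave -100 and -105 mm for the tab's two corners.
- The first push on the pin briefly read about 30 N at the wrist, well above the expected 3.5 N. The disc was turning normally and the force soon fell.

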